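# Right the rod tin and put the reamer back

### The arm

A 6-joint arm with a two-finger parallel gripper is mounted at the origin on the work surface. World frame = base frame: x ahead of the robot, y to its left, z up, the work surface at z = 0. Lengths are in m, angles in rad, forces in N, time in s.
With the tool pointing down it reaches from about 0.3 to 0.775 m from the base axis. Payload 14.6 kg.
Tool frame: the origin (TCP) lies midway between the tips of the shut fingers; the grasp point (between the pads) lies 19 mm behind it (ctrl.pinch_z is the z of the grasp point in the tool frame, in m); z points along the fingers, y is the line along which they close (so a half turn about z gives the same grasp; the last joint's range is limited). The gripper opens to 94 mm and grips with 3 to 60 N. Pads are 16 mm wide; open, the fingers measure 119 mm over their backs; the gripper's body (75 mm by 177 mm) begins 78 mm behind the grasp point.
Start: joints at [-1.263, 0.3, 1.521, -0, 1.321, -0.067], TCP at [0.201, -0.512, 0.205] pointing down, gripper open.
Joint ranges: [-3.03, 3.03], [-0.79, 2.21], [0.23, 2.52], [-1.04, 4.18], [0, 3.07], [-2.55, 2.55]. Speed limits (rad/s): [2.22, 2.22, 2.57, 3.14, 3.14, 3.14].

### API

Orientations are given as [roll, pitch, yaw] about the fixed x, y, z axes, in that order (R = Rz(yaw) Ry(pitch) Rx(roll)).
In Python, from station import ctrl, camera, ticket gives the robot as it stands. The module is installed in compiled form; this text tells all that it offers.
- The arm moves only by the shell command python3 -m inch 'ROWS' [FORCE]. ROWS is text: rows parted by semicolons, each of 7 numbers parted by spaces: the opening, from -1 (shut) to 1 (fully open), then the shift along the tool's x, y, z in units of 0.03 m (1.0 is 0.03 m), then the turn, a rotation vector about the tool's x, y, z in units of 10 degrees (1.0 is 10 degrees). In form: grip dx dy dz rx ry rz; .... A call has 1 to 10 rows; each row shifts and turns the commanded pose from where the row before left it, along the tool's axes as they then stand; what a row does not reach is not made up. A row lasts 1/8 s, in which the tool goes at most 62.5 mm and 10.7 degrees, less where a joint would pass 70% of its speed; a pose out of reach is approached as far as the arm can. A call with a number of a shift or a turn outside -1 to 1 is refused whole. A call with a gripper value outside its range is refused whole. The fingers move at their own pace and stop on an object; FORCE is the grip in N (left out, the last holds). Time passes only in rows, so rows that do not move let the fingers close. It gives the time, the measured TCP pose, the force, the opening and the grip force at its end, in the units of the state.
- ctrl.get_obs(): the state, without advancing time (a new reading comes with each control period).
- camera(name): name is "side" or "top" or "wrist"; returns a dict with "img" (480x640x3 uint8, blue, green, red), "range_z" (480x640 float32, m along the optical axis (not along the pixel's ray), 0 where there is no reading), "intrinsics" (3x3 intrinsics, pixels), "k1" (the pictures are not rectified: a ray, as slopes to the right and down, at radius r is drawn at 1 + k1 r^2 times it, then the intrinsics apply), "view" (4x4, takes a point from world to camera coordinates). Camera axes: x right, y down, z forward; pixel columns grow to the right and rows downward; lengths in m; the calibration is good to about 2 mm. A picture is of the moment at which its call begins.
- ticket.hand_in(): hands the job in; it is judged then, once.
The state is a dict: "time_s": time; "qpos": joint angles; "joint_vel": joint speeds; "tau": joint torques, N m; "ee_pos": TCP position; "eef_rot": TCP orientation; "force": force on the tool from outside, world axes, zero at the start; "moment": the same for the moment, N m; "grip_width": finger opening in m; "grip_force": force on a finger pad.
Only numpy, scipy, OpenCV 4.12 (cv2) and the standard library are available. Lean on these libraries where they do the work, as an engineer would, in place of code of your own. Each camera call takes 0.05 s, during which the arm holds its last target. There are 200 camera calls.

### The job

The square steel tin with the wooden lid has toppled out of its rack. Stand it upright, lid up, in the empty gap between the jars in the rack and let go of it; then take the tool with the straight cylindrical cork handle out of the wooden block and put its rod down through the hole in the tin's lid, fully home, so that the handle rests on the lid. Do not knock over or push aside the jars, the dark slab on the bench or the ball-handled tool in the block.

Things in the scene. Friction and masses are not known exactly. Their poses are not given: they have to be found in the camera images.
- tin: Square steel tin, 50 x 50 mm in section and 92 mm long in all, with a flush plywood lid (the last 12 mm of the 92). Starts lying on the bench on a long side. Origin at its middle (46 mm from either end, on the long axis); +x runs along the long axis towards the lid, y and z are square to the sides. About 0.28 kg, give or take a third. Hollow below the lid.
- tin_hole (a point): Centre of the mouth of the 11 mm round hole (12 mm deep, through the lid) in the middle of the tin's lid, on the lid's outer face; axes as the tin.
- tin_foot (a point): Centre of the tin's foot face (the end away from the lid); axes as the tin.
- rack: Fixed aluminium rack: a lane along its y axis, 400 mm long, 80 mm wide outside, 64 mm inside; floor 6 mm and rails 20 mm above the bench, rails 8 mm thick. Origin on the bench under its middle, z up. The empty gap, at least 145 mm long, lies between jar_a (-y side) and jar_b (+y side), its centre within 10 mm of the rack's middle; there the tin belongs, on the lane floor.
- jar_a: Loose round lidded jar, 52 mm across, 62 mm tall, standing in the lane on the -y side of the gap. Origin at the centre of its underside, z up.
- jar_b: Jar like jar_a, standing in the lane on the +y side of the gap. Origin at the centre of its underside.
- jar_c: Jar like jar_a, standing in the lane on the far side of jar_b. Origin at the centre of its underside.
- block: Fixed wooden block, 50 mm (x) by 120 mm (y), 55 mm high, with two upright 11 mm through holes on its y axis, 35 mm either side of its middle; one tool stands in each. Origin at the centre of its underside, z up.
- reamer: The tool to move: a straight cylindrical cork handle 20 mm in diameter and 60 mm tall on a stiff 8 mm steel rod 50 mm long, whose last 10 mm taper to 4 mm. Starts upright in one of the block's holes, handle resting on the block's top. Origin on its axis at the flat underside of the handle; z up along the handle, rod tip at z = -50 mm. About 0.07 kg.
- poker: Ball-handled tool in the other hole of the block: a 28 mm dark wooden ball on a 16 mm brass collar, 38 mm above the block in all; same origin as the reamer. To be left alone.
- marver: Loose dark slab, 50 x 70 x 22 mm, lying on the bench between the tin and the block. Origin at the centre of its underside. To be left alone.

How it is judged:
On the way, in this order (a step that is already met when the one before it is completed fails the run):
1. the tin stands upright, lid up, on the lane floor in the gap between jar_a and jar_b, released (angle between tin's own x axis and vertical below 0.12 rad and z of tin_foot in the frame of rack below 0.012 m and height (world z) of tin_hole above 0.08 m and x of tin_foot in the frame of rack between -0.014 and 0.014 m and y of tin_foot in the frame of rack between -0.08 and 0.08 m and linear speed of tin below 0.02 m/s and contact force between the fingers and tin below 0.2 N), for 0.2 s.
2. the reamer's rod is through the lid's hole, its handle down on the lid (angle between tin's own x axis and vertical below 0.12 rad and z of tin_foot in the frame of rack below 0.012 m and height (world z) of tin_hole above 0.08 m and x of tin_foot in the frame of rack between -0.014 and 0.014 m and y of tin_foot in the frame of rack between -0.08 and 0.08 m and distance between reamer and tin_hole below 0.006 m and angle between the z axis of reamer and the x axis of tin, either way round below 0.12 rad and angle between reamer's own z axis and vertical below 0.2 rad), for 0.1 s.
At the end, for the whole second after the job is handed in: Tin upright (0.12 rad), lid up, on the lane floor within 14 mm of the lane's centre line and 80 mm of the rack's middle; reamer's rod through the lid, handle underside within 6 mm of the hole's mouth, in line within 0.12 rad; both released and still (all of step 2 and linear speed of each of tin, reamer below 0.02 m/s and contact force between the fingers and tin below 0.2 N and contact force between the fingers and reamer below 0.2 N); the robot touches nothing.
It fails at once if jar_a is knocked over or shifted by more than 30 mm (distance of jar_a from where it was at the start of the episode above 0.03 m or angle between jar_a's own z axis and vertical above 0.35 rad).
It fails at once if jar_b is knocked over or shifted by more than 30 mm (distance of jar_b from where it was at the start of the episode above 0.03 m or angle between jar_b's own z axis and vertical above 0.35 rad).
It fails at once if jar_c is knocked over or shifted by more than 30 mm (distance of jar_c from where it was at the start of the episode above 0.03 m or angle between jar_c's own z axis and vertical above 0.35 rad).
It fails at once if the ball-handled tool is taken out of the block or lifted by more than 15 mm (distance of poker from where it was at the start of the episode above 0.015 m).
It fails at once if the dark slab is shifted by more than 40 mm (distance of marver from where it was at the start of the episode above 0.04 m).
It also fails if it takes over 61 s, if anything falls off the work surface, if the arm or the gripper's body presses on something with over 40 N, if the wrist force passes 120 N, or if a joint passes its speed limit or range.

## Working session

There is one attempt and no reset: what is moved stays moved. The work goes in short steps, Python scripts to look and compute and a shell command to move; the robot and the scene stay as the last step left them, time stands still between calls to the robot, and variables do not carry over. Pictures are saved under pics/ and viewed, at most 12 in all, crops included, and the job is handed in when it is done.

```bash
mkdir -p pics; ls; cat > h.py <<'E'
import numpy as np, cv2, pickle
from scipy.spatial.transform import Rotation as R
from station import ctrl, camera
def grab(n):
    d=camera(n); pickle.dump(d,open(f'{n}.pkl','wb')); return d
def load(n): return pickle.load(open(f'{n}.pkl','rb'))
def slopes(d,uv):
    K=np.array(d['intrinsics']); uv=np.atleast_2d(np.array(uv,float))
    k=d['k1']; k=float(np.ravel(k)[0])
    return cv2.undistortPoints(uv[:,None],K,np.array([k,0,0,0.])).reshape(-1,2)
def world(d,uv,z=None):
    """world points from pixels: from depth, or on plane z"""
    s=slopes(d,uv); V=np.linalg.inv(np.array(d['view'])); out=[]
    for (u,v),q in zip(np.atleast_2d(uv),s):
        r=np.array([q[0],q[1],1.])
        if z is None: t=d['range_z'][int(round(v)),int(round(u))]
        else: t=(z-V[2,3])/(V[:3,:3]@r)[2]
        out.append(V[:3,:3]@(r*t)+V[:3,3])
    return np.array(out)
def cloud(d):
    g=np.stack(np.meshgrid(np.arange(640),np.arange(480)),-1).reshape(-1,2).astype(float)
    s=slopes(d,g); t=d['range_z'].reshape(-1,1); V=np.linalg.inv(np.array(d['view']))
    P=np.hstack([s*t,t])@V[:3,:3].T+V[:3,3]; P[t[:,0]==0]=np.nan
    return P.reshape(480,640,3)
E
python3 - <<'E'
from h import *
for n in('top','side'):
    d=grab(n); cv2.imwrite(f'pics/{n}0.png',d['img']); print(n,d['k1'],np.linalg.inv(d['view'])[:3].round(3),d['intrinsics'])
print(ctrl.get_obs(),ctrl.pinch_z)
E
```

```text
pics
top -0.05829451568035882 [[-1.400e-02 -9.940e-01  1.060e-01  4.410e-01]
 [-1.000e+00  1.400e-02 -0.000e+00 -6.000e-03]
 [-1.000e-03 -1.060e-01 -9.940e-01  1.086e+00]] [[563.23131375   0.         330.95350437]
 [  0.         563.23131375 238.12517099]
 [  0.           0.           1.        ]]
side -0.09292365528515566 [[ 0.998 -0.051  0.049  0.516]
 [-0.07  -0.707  0.704 -0.625]
 [-0.001 -0.706 -0.709  0.683]] [[533.10519425   0.         319.77113118]
 [  0.         533.10519425 233.65513654]
 [  0.           0.           1.        ]]
{'time_s': 0.1, 'qpos': array([-1.26259191e+00,  3.00401621e-01,  1.52149224e+00, -1.49434152e-05,
        1.32064006e+00, -6.65967692e-02]), 'joint_vel': array([ 0.00012386, -0.00186107, -0.00301699, -0.00086001, -0.00052779,
        0.00081552]), 'tau': array([ 2.85563998e-03, -5.32645154e+01, -3.53281081e+01,  7.09931902e-02,
        2.35131785e-02, -6.00060844e-05]), 'ee_pos': array([ 0.20127994, -0.51162173,  0.20496201]), 'eef_rot': array([-3.14065251e+00, -4.81959890e-05,  3.74804866e-01]), 'force': array([-0.53596766,  0.08858669,  1.11355122]), 'moment': array([-0.00313635, -0.04251089,  0.01286775]), 'grip_force': 0.0, 'grip_width': 0.09338123718048846} -0.0188
```

View pics/top0.png

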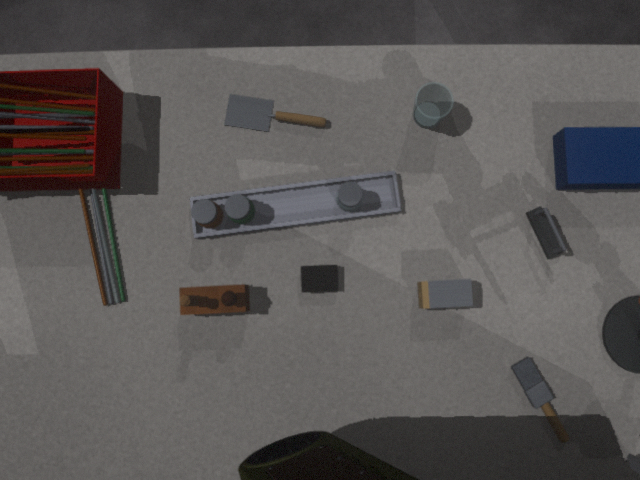

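View pics/side0.png

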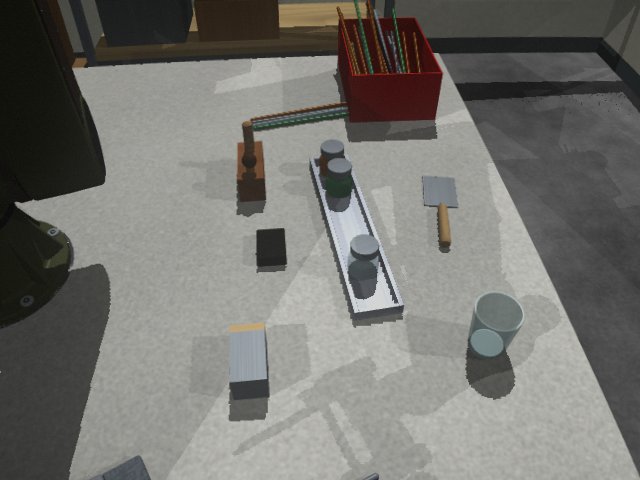

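Top view: the tin is at (447,294) with its lid to the left (+y). The rack runs (192,215)–(402,195), with jar_a at (349,195), jar_b at (237,207) and jar_c at (206,211). The block is at (214,300), the reamer on its left (+y) hole and the poker at (229,298); the slab is at (320,278). The side view agrees. Next I measure.

```bash
python3 - <<'E'
from h import *
d=load('top'); P=cloud(d); s=load('side'); Q=cloud(s)
def box(C,u0,v0,u1,v1,zlo,zhi,nm):
    c=C[v0:v1,u0:u1].reshape(-1,3); c=c[np.isfinite(c).all(1)]; c=c[(c[:,2]>zlo)&(c[:,2]<zhi)]
    if len(c)<5: print(nm,len(c)); return
    (cx,cy),(w,h),a=cv2.minAreaRect((c[:,:2]*1000).astype(np.float32))
    print(nm,len(c),'mean',c.mean(0).round(4),'rect',round(cx,1),round(cy,1),round(w,1),round(h,1),round(a,1),'z',np.percentile(c[:,2],[5,50,95]).round(4)); return c
box(P,405,265,490,325,.03,.07,'tin'); box(Q,210,310,285,410,.044,.07,'tinS')
box(P,330,175,370,215,.055,.09,'ja'); box(Q,340,225,390,262,.06,.09,'jaS')
box(P,222,190,252,225,.055,.09,'jb'); box(P,190,195,220,228,.055,.09,'jc'); 
box(P,295,260,345,295,.015,.035,'marver')
box(P,175,280,255,320,.045,.06,'block'); box(P,175,280,255,320,.08,.13,'reamer?');box(P,215,280,255,320,.065,.11,'poker')
box(Q,225,115,275,165,.1,.13,'reamerS'); box(Q,225,135,275,175,.075,.1,'pokS')
rk=box(P,185,170,410,245,.014,.026,'rack')
for zz in [(.002,.011)]: box(P,255,180,335,225,*zz,'floor')
print(world(d,[[192,237],[401,214],[192,198],[398,173]],z=.02).round(4))
print(world(s,[[309,159],[322,156],[353,315],[402,306]],z=.02).round(4))
for n,dd in(('top',d),('side',s)):
  pass
a=cv2.resize(d['img'][255:330,400:500],None,fx=6,fy=6,interpolation=cv2.INTER_CUBIC); b=cv2.resize(s['img'][110:210,225:285],None,fx=4.5,fy=4.5,interpolation=cv2.INTER_CUBIC)
cc=np.zeros((450,a.shape[1]+b.shape[1],3),np.uint8); cc[:450,:600]=a; cc[:450,600:]=b[:450]; cv2.imwrite('pics/c1.png',cc[:,:800])
E
```

```text
tin 1389 mean [ 0.4466 -0.216   0.0508] rect 447.1 -217.4 50.1 94.2 2.5 z [0.0474 0.051  0.0543]
tinS 2142 mean [ 0.444  -0.2201  0.0491] rect 443.9 -215.9 50.7 94.8 2.0 z [0.047  0.0491 0.051 ]
ja 510 mean [ 0.6299 -0.0408  0.0687] rect 630.4 -40.4 44.0 45.6 88.9 z [0.0652 0.0688 0.0721]
jaS 548 mean [ 0.6278 -0.0439  0.0667] rect 628.1 -41.0 47.6 45.2 85.5 z [0.0626 0.067  0.0688]
jb 522 mean [0.6093 0.1642 0.0684] rect 610.0 164.8 45.6 45.5 65.6 z [0.0642 0.0688 0.0717]
jc 532 mean [0.6016 0.2257 0.0682] rect 602.3 226.7 46.2 45.8 76.8 z [0.0633 0.0685 0.0719]
marver 979 mean [0.4778 0.018  0.0228] rect 478.0 18.2 50.0 70.1 1.6 z [0.0197 0.0229 0.026 ]
block 1431 mean [0.4418 0.2106 0.056 ] rect 442.2 212.5 50.2 122.0 2.4 z [0.0528 0.0561 0.0588]
reamer? 343 mean [0.4421 0.207  0.0985] rect 444.4 210.6 94.0 26.6 89.3 z [0.0834 0.0929 0.1177]
poker 188 mean [0.4433 0.1757 0.0894] rect 443.0 176.8 26.1 26.7 37.6 z [0.0832 0.0895 0.095 ]
reamerS 105 mean [0.438  0.2436 0.1095] rect 437.3 246.1 17.8 19.4 35.9 z [0.1007 0.1113 0.1149]
pokS 234 mean [0.4397 0.196  0.0849] rect 438.6 204.6 24.7 83.0 2.0 z [0.0758 0.0853 0.0927]
rack 2172 mean [0.6201 0.0611 0.0204] rect 621.4 63.3 81.5 400.2 6.8 z [0.0162 0.0206 0.0239]
floor 2629 mean [0.6238 0.0639 0.0067] rect 627.7 64.2 154.7 88.1 89.2 z [0.0033 0.0067 0.0098]
[[ 0.5601  0.2593  0.02  ]
 [ 0.5988 -0.141   0.02  ]
 [ 0.6357  0.2604  0.02  ]
 [ 0.6789 -0.1374  0.02  ]]
[[ 0.5554  0.2507  0.02  ]
 [ 0.5827  0.2589  0.02  ]
 [ 0.6005 -0.1444  0.02  ]
 [ 0.6784 -0.1331  0.02  ]]
```

View pics/c1.png

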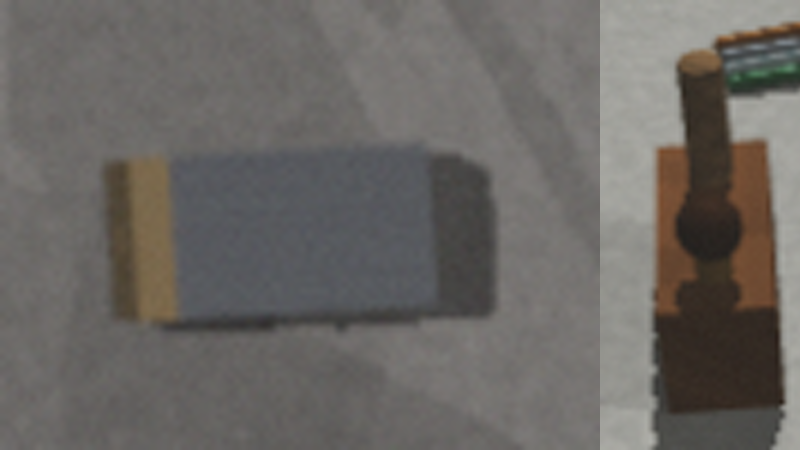

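The tin's lid end faces +y (plywood edge at the left of the crop), and the reamer stands in the +y hole. Next come a finer rack fit and a helper that turns a target pose into rows.

```bash
cat >> h.py <<'E'
def toolR(yaw,tilt,bz=0):
    "down-pointing tool at yaw (deg), then turned by tilt about its own y (deg)"
    return R.from_euler('z',yaw,degrees=True)*R.from_euler('x',np.pi)*R.from_euler('y',tilt,degrees=True)
def cur():
    o=ctrl.get_obs(); r=R.from_euler('xyz',o['eef_rot']); p=np.array(o['ee_pos']); return o,p,r
def rows(g,r1,p0=None,r0=None,n=None):
    "rows (identical) bringing the grasp point to g with orientation r1"
    if p0 is None: _,p0,r0=cur()
    p1=np.array(g)+r1.apply([0,0,.0188])
    w=(r0.inv()*r1).as_rotvec(); p=r0.inv().apply(p1-p0)
    m=max(1,int(np.ceil(max(np.degrees(np.linalg.norm(w))/9.9,np.linalg.norm(p)/.029)))) if n is None else n
    A=sum(R.from_rotvec(w*k/m).as_matrix() for k in range(m))
    v=np.linalg.solve(A,p); print(m,'x shift',(v/.03).round(3),'turn',(np.degrees(w)/m/10).round(3),'tcp goal',p1.round(4))
    return p1,r1
E
python3 - <<'E'
from h import *
from scipy.optimize import least_squares
P=cloud(load('top')); c=P[170:245,185:410].reshape(-1,3); c=c[np.isfinite(c).all(1)]; c=c[(c[:,2]>.017)&(c[:,2]<.025)][:,:2]
# rails and ends are a rectangle 72x392 (mid-lines); robust fit
def f(q):
    x,y,a=q; ca,sa=np.cos(a),np.sin(a); u=(c-[x,y])@np.array([[ca,-sa],[sa,ca]])
    dx=np.abs(np.abs(u[:,0])-.036); dy=np.where(np.abs(u[:,1])>.19,np.abs(np.abs(u[:,1])-.196),1); return np.minimum(dx,dy)
r=least_squares(f,[.62,.062,np.radians(6)],loss='soft_l1',f_scale=.003); print(r.x, np.degrees(r.x[2]), np.median(f(r.x)))
q=cur(); print(q[1],q[2].as_euler('xyz',degrees=True))
r1=toolR(92.3,-45); ax=np.array([-np.sin(np.radians(2.3)),np.cos(np.radians(2.3)),0])
G=np.array([.4455,-.2165,.030])+.015*ax; b=-r1.apply([0,0,1])
a=rows(G+b*.13,r1); a=rows(G,r1,*a)
E
```

```text
[0.62119028 0.06304076 0.11621353] 6.6585447092051355 0.002082180514991646
[ 0.20127994 -0.51162173  0.20496201] [-1.79946134e+02 -2.76142676e-03  2.14747370e+01]
17 x shift [ 0.977 -0.092 -0.178] turn [-0.163 -0.23  -0.394] tcp goal [ 0.4417 -0.1229  0.1086]
5 x shift [0.    0.    0.867] turn [0. 0. 0.] tcp goal [ 0.4454 -0.2148  0.0167]
```

```bash
r='1 0.98 -0.09 -0.18 -0.163 -0.23 -0.394'; python3 -m inch '1 0.977 -0.092 -0.178 -0.163 -0.23 -0.394;1 0.977 -0.092 -0.178 -0.163 -0.23 -0.394;1 0.977 -0.092 -0.178 -0.163 -0.23 -0.394;1 0.977 -0.092 -0.178 -0.163 -0.23 -0.394;1 0.977 -0.092 -0.178 -0.163 -0.23 -0.394;1 0.977 -0.092 -0.178 -0.163 -0.23 -0.394;1 0.977 -0.092 -0.178 -0.163 -0.23 -0.394;1 0.977 -0.092 -0.178 -0.163 -0.23 -0.394;1 0.977 -0.092 -0.178 -0.163 -0.23 -0.394' 40
python3 -m inch '1 0.977 -0.092 -0.178 -0.163 -0.23 -0.394;1 0.977 -0.092 -0.178 -0.163 -0.23 -0.394;1 0.977 -0.092 -0.178 -0.163 -0.23 -0.394;1 0.977 -0.092 -0.178 -0.163 -0.23 -0.394;1 0.977 -0.092 -0.178 -0.163 -0.23 -0.394;1 0.977 -0.092 -0.178 -0.163 -0.23 -0.394;1 0.977 -0.092 -0.178 -0.163 -0.23 -0.394;1 0.977 -0.092 -0.178 -0.163 -0.23 -0.394;1 0 0 0 0 0 0'
python3 - <<'E'
from h import *
q=cur(); print(q[1],q[2].as_euler('xyz',degrees=True),q[0]['qpos'])
r1=toolR(92.3,-45); ax=np.array([-np.sin(np.radians(2.3)),np.cos(np.radians(2.3)),0])
G=np.array([.4455,-.2165,.030])+.015*ax; b=-r1.apply([0,0,1])
rows(G+b*.08,r1); rows(G,r1)
d=grab('wrist'); cv2.imwrite('pics/w1.png',d['img'])
E
```

```text
time_s: 1.23
ee_pos: [0.3944, -0.3318, 0.2037]
eef_rot: [3.004, 0.416, 0.977]
force: [0.3, -0.3, 0.0]
grip_width: 0.0938
grip_force: 0.0
time_s: 2.35
ee_pos: [0.4408, -0.1218, 0.1076]
eef_rot: [-3.135, 0.786, 1.619]
force: [0.1, -0.1, 0.4]
grip_width: 0.0939
grip_force: 0.0
[ 0.44082423 -0.12184002  0.10763845] [-179.62426718   45.0618182    92.73843739] [ 0.0757374   0.30850022  1.9847371  -0.91231384  1.10707132  0.57028908]
2 x shift [-0.025  0.015  0.835] turn [-0.003  0.003  0.015] tcp goal [ 0.4432 -0.1583  0.0733]
5 x shift [-0.01   0.006  0.867] turn [-0.001  0.001  0.006] tcp goal [ 0.4454 -0.2148  0.0167]
```

View pics/w1.png

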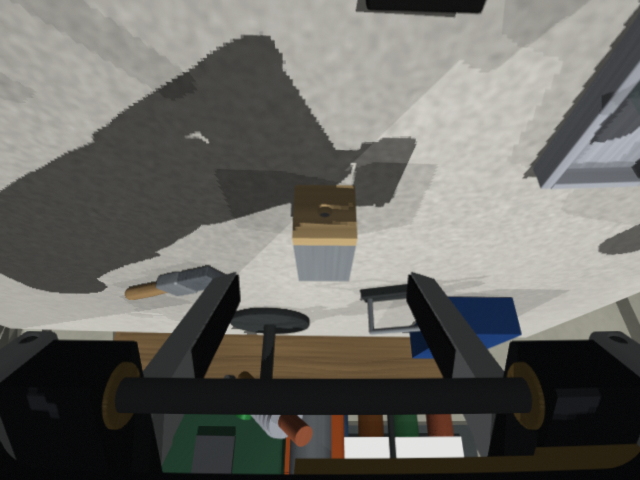

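The wrist view shows the tin (columns 293–357) centred between the fingers (about 225 and 425), with its lid hole facing the camera at (325,212). I move in and grip.

```bash
python3 -m inch '1 -0.01 0.006 0.867 0 0 0.006;1 -0.01 0.006 0.867 0 0 0.006;1 -0.01 0.006 0.867 0 0 0.006;1 -0.01 0.006 0.867 0 0 0.006;1 -0.01 0.006 0.867 0 0 0.006;1 0 0 0 0 0 0'
python3 - <<'E'
from h import *
q=cur(); print(q[1],q[2].as_euler('xyz',degrees=True),q[0]['qpos'])
r1=toolR(92.3,-45); ax=np.array([-np.sin(np.radians(2.3)),np.cos(np.radians(2.3)),0])
G=np.array([.4455,-.2165,.030])+.015*ax
rows(G,r1)
E
```

```text
time_s: 3.15
ee_pos: [0.4536, -0.2058, 0.0313]
eef_rot: [-3.12, 0.758, 1.603]
force: [-0.3, -0.4, 0.1]
grip_width: 0.0937
grip_force: 0.0
[ 0.4536037  -0.20577304  0.03131117] [-178.77081221   43.41904983   91.83417132] [-0.1241644   0.48145962  1.96294374 -1.0398392   0.91253039  0.61190194]
1 x shift [ 0.123 -0.27   0.56 ] turn [-0.155 -0.158 -0.032] tcp goal [ 0.4454 -0.2148  0.0167]
```

Joint 4 reached its range limit, so I pick with less tilt (−36°) and a grasp nearer the lid.

```bash
python3 - <<'E'
from h import *
r1=toolR(92.3,-36); ax=np.array([-np.sin(np.radians(2.3)),np.cos(np.radians(2.3)),0])
G=np.array([.4455,-.2165,.030])+.020*ax
rows(G,r1,n=2)
E
```

```text
2 x shift [ 0.164 -0.138  0.225] turn [-0.076  0.371 -0.022] tcp goal [ 0.4451 -0.2076  0.0148]
```

```bash
python3 -m inch '1 0.164 -0.138 0.225 -0.076 0.371 -0.022;1 0.164 -0.138 0.225 -0.076 0.371 -0.022;1 0 0 0 0 0 0;1 0 0 0 0 0 0'
python3 - <<'E'
from h import *
q=cur(); print(q[1],q[2].as_euler('xyz',degrees=True),q[0]['qpos'])
r1=toolR(92.3,-36); ax=np.array([-np.sin(np.radians(2.3)),np.cos(np.radians(2.3)),0])
rows(np.array([.4455,-.2165,.030])+.020*ax,r1)
E
```

```text
time_s: 3.65
ee_pos: [0.4452, -0.2065, 0.0154]
eef_rot: [3.141, 0.63, 1.613]
force: [1.3, -0.9, 0.0]
grip_width: 0.0941
grip_force: 0.0
[ 0.4452225  -0.20646764  0.01544143] [179.97976393  36.09374257  92.3912791 ] [-0.19026924  0.44780298  1.99702499 -0.94484603  0.78574551  0.48947082]
1 x shift [-0.016 -0.004  0.039] turn [0.007 0.009 0.007] tcp goal [ 0.4451 -0.2076  0.0148]
```

```bash
python3 -m inch '-1 0 0 0 0 0 0;-1 0 0 0 0 0 0;-1 0 0 0 0 0 0;-1 0 0 0 0 0 0;-1 0 0 0 0 0 0;-1 0 0 0 0 0 0' 40
python3 -m inch '-1 -0.29 0 -0.4 0 0 0;-1 -0.59 0 -0.81 0 0 0;-1 -0.59 0 -0.81 0 0 0;-1 -0.59 0 -0.81 0 0 0;-1 -0.59 0 -0.81 0 0 0;-1 0 0 0 0 0 0'
python3 - <<'E'
from h import *
q=cur(); print(q[1],q[2].as_euler('xyz',degrees=True),q[0]['qpos'])
P=cloud(grab('top')); c=P[230:340,380:500].reshape(-1,3); 
print(c[c[:,2]>.12].mean(0))
d=grab('side'); cv2.imwrite('pics/s2.png',d['img'][200:440,120:440])
# via pose above the near lane edge, then above the gap
s=np.radians(6.3); ry=np.array([-np.sin(s),np.cos(s),0])
r1=toolR(96.3,54); T=np.array([.6205,.062,0])-.005*ry
print('via'); a=rows([.50,-.03,.20],r1); print('above'); a=rows(T+[0,0,.155],r1,*a); print('down'); rows(T+[0,0,.0725],r1,*a)
E
```

```text
time_s: 4.4
ee_pos: [0.4449, -0.2066, 0.015]
eef_rot: [3.142, 0.628, 1.613]
force: [-0.9, 0.1, 0.0]
grip_width: 0.0502
grip_force: 40.0
time_s: 5.15
ee_pos: [0.4455, -0.2068, 0.1512]
eef_rot: [3.138, 0.629, 1.61]
force: [0.1, 0.3, -4.3]
grip_width: 0.05
grip_force: 40.0
[ 0.44546488 -0.20678381  0.15121036] [179.77787401  36.03212082  92.2579901 ] [-0.19169653  0.18616865  1.93249536 -0.74636626  1.00100697  0.17701603]
[ 0.44999181 -0.13882711  0.30240445]
via
10 x shift [ 0.702  0.223 -0.096] turn [ 0.006  0.899 -0.043] tcp goal [ 0.4983 -0.0149  0.1889]
above
6 x shift [0.037 0.721 0.476] turn [0. 0. 0.] tcp goal [0.6194 0.0721 0.1439]
down
3 x shift [-0.742 -0.     0.539] turn [0. 0. 0.] tcp goal [0.6194 0.0721 0.0614]
```

View pics/s2.png

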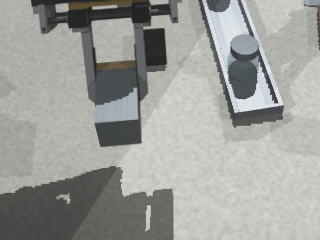

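The side crop shows the tin held level between the fingers, clear of the bench. Next I turn it upright and carry it over.

```bash
python3 -m inch '-1 0.702 0.223 -0.096 0.006 0.899 -0.043;-1 0.702 0.223 -0.096 0.006 0.899 -0.043;-1 0.702 0.223 -0.096 0.006 0.899 -0.043;-1 0.702 0.223 -0.096 0.006 0.899 -0.043;-1 0.702 0.223 -0.096 0.006 0.899 -0.043;-1 0.702 0.223 -0.096 0.006 0.899 -0.043;-1 0.702 0.223 -0.096 0.006 0.899 -0.043;-1 0.702 0.223 -0.096 0.006 0.899 -0.043;-1 0.702 0.223 -0.096 0.006 0.899 -0.043;-1 0.702 0.223 -0.096 0.006 0.899 -0.043'
python3 -m inch '-1 0 0 0 0 0 0;-1 0 0 0 0 0 0'
python3 - <<'E'
from h import *
q=cur(); print(q[1],q[2].as_euler('xyz',degrees=True),q[0]['qpos'])
s=np.radians(6.3); ry=np.array([-np.sin(s),np.cos(s),0])
r1=toolR(96.3,54); T=np.array([.6205,.062,0])-.005*ry
print('above'); a=rows(T+[0,0,.155],r1)
E
```

```text
time_s: 6.5
ee_pos: [0.4986, -0.0149, 0.1887]
eef_rot: [-3.137, -0.946, 1.676]
force: [-0.3, -0.1, -3.9]
grip_width: 0.0499
grip_force: 40.0
time_s: 6.75
ee_pos: [0.4985, -0.0153, 0.1888]
eef_rot: [-3.14, -0.938, 1.679]
force: [0.5, 0.1, -3.1]
grip_width: 0.05
grip_force: 40.0
[ 0.4985021  -0.01531266  0.18879155] [-179.89774188  -53.73939026   96.20666171] [-0.48218828  0.48088689  1.5845387   0.73867834  1.68674018 -0.74390349]
above
6 x shift [0.041 0.721 0.477] turn [-0.     0.004 -0.001] tcp goal [0.6194 0.0721 0.1439]
```

```bash
python3 -m inch '-1 0.041 0.721 0.477 0 0.004 0;-1 0.041 0.721 0.477 0 0.004 0;-1 0.041 0.721 0.477 0 0.004 0;-1 0.041 0.721 0.477 0 0.004 0;-1 0.041 0.721 0.477 0 0.004 0;-1 0.041 0.721 0.477 0 0.004 0;-1 0 0 0 0 0 0;-1 0 0 0 0 0 0'
python3 - <<'E'
from h import *
q=cur(); print(q[1],q[2].as_euler('xyz',degrees=True),q[0]['qpos'])
s=np.radians(6.3); ry=np.array([-np.sin(s),np.cos(s),0])
r1=toolR(96.3,54); T=np.array([.6205,.062,0])-.005*ry
rows(T+[0,0,.0735],r1)
a=grab('top'); b=grab('side'); P=cloud(a); Q=cloud(b)
im=np.hstack([cv2.resize(a['img'][130:260,180:420],None,fx=1.9,fy=1.9)[:247],]); j=cv2.resize(b['img'][90:330,250:430],None,fx=1.9,fy=1.9)
o=np.zeros((456,800,3),np.uint8); o[:im.shape[0],:im.shape[1]]=im; o[:j.shape[0],458:458+342]=j; cv2.imwrite('pics/p3.png',o)
E
```

```text
time_s: 7.75
ee_pos: [0.6194, 0.0723, 0.1458]
eef_rot: [3.14, -0.944, 1.682]
force: [0.5, 0.2, -2.7]
grip_width: 0.0496
grip_force: 40.0
[0.61936444 0.07232881 0.14580202] [179.89831106 -54.07771716  96.39830455] [-0.27798528  0.71217678  1.32489885  0.84778518  1.58036014 -0.59821004]
3 x shift [-0.751 -0.001  0.542] turn [ 0.001 -0.003  0.002] tcp goal [0.6194 0.0721 0.0624]
```

View pics/p3.png

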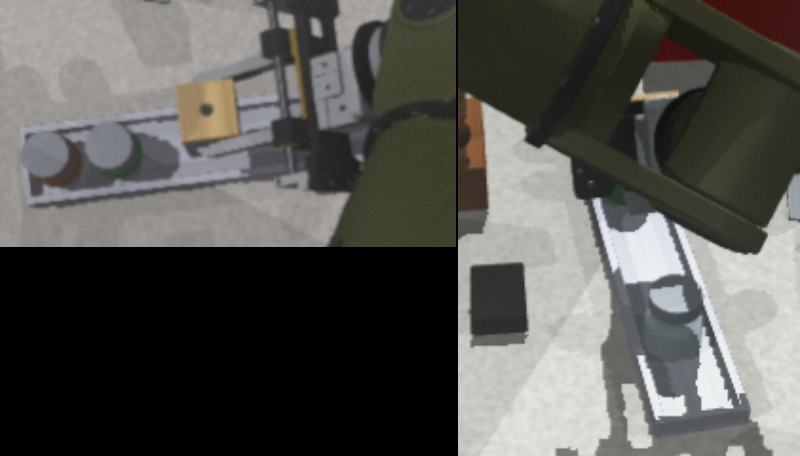

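The top crop shows the tin upright, lid up, with the hole at crop (206,110), full-image pixel (288.4,187.9). The lid edges run parallel to the rack, and both neighbouring jars are clear. Checking the lateral position:

```bash
python3 - <<'E'
from h import *
d=load('top'); h=world(d,[[288.4,187.9]],z=.1845)[0]; P=cloud(d)
c=P[165:215,265:312].reshape(-1,3); c=c[(c[:,2]>.17)&(c[:,2]<.2)]; print('hole',h,'depth z',np.median(c[:,2]),world(d,[[292,192],[278,180]]), cv2.minAreaRect((c[:,:2]*1000).astype(np.float32)))
s=np.radians(6.3); rx=np.array([np.cos(s),np.sin(s),0]); ry=np.array([-np.sin(s),np.cos(s),0]); C=np.array([.6205,.062,0])
print('in rack',(h-C)@rx,(h-C)@ry)
# floor rails near gap as seen now, at z=.02
rr=P[130:260,180:275].reshape(-1,3); rr=rr[(rr[:,2]>.016)&(rr[:,2]<.025)]; u=(rr-C)@rx; print('rails',np.median(u[u>.025]),np.median(u[u<-.025]))
# lid plane tilt
A=np.c_[c[:,:2]-c[:,:2].mean(0),np.ones(len(c))]; print('slopes deg',np.degrees(np.linalg.lstsq(A,c[:,2],rcond=None)[0][:2]))
E
```

```text
hole [0.61990819 0.06191422 0.1845    ] depth z 0.18192551982498628 [[0.61402003 0.05644254 0.1794107 ]
 [0.63345966 0.07890705 0.1835187 ]] ((622.2325439453125, 56.88787078857422), (64.38129425048828, 74.76343536376953), 89.2031021118164)
in rack -0.0005976502101123252 -2.032353840715729e-05
rails 0.03564464040991201 -0.036083137942009326
slopes deg [ 1.34636847 -2.33469898]
```

Within 1 mm of the lane centre. I lower it, then feel for the floor.

```bash
python3 -m inch '-1 -0.75 0 0.54 0 0 0;-1 -0.75 0 0.54 0 0 0;-1 -0.6 0 0.433 0 0 0;-1 0 0 0 0 0 0'
python3 -m inch '-1 -0.1 0 0.07 0 0 0;-1 -0.06 0 0.04 0 0 0;-1 0 0 0 0 0 0;-1 0 0 0 0 0 0'
```

```text
time_s: 8.35
ee_pos: [0.6191, 0.0726, 0.0659]
eef_rot: [-3.138, -0.947, 1.678]
force: [-0.2, 0.4, -3.0]
grip_width: 0.0495
grip_force: 40.0
time_s: 8.85
ee_pos: [0.6201, 0.0723, 0.0627]
eef_rot: [3.138, -0.945, 1.683]
force: [0.1, -0.9, -2.7]
grip_width: 0.0497
grip_force: 40.0
```

```bash
python3 -m inch '-1 -0.03 0 0.02 0 0 0;-1 0 0 0 0 0 0'
python3 -m inch '-1 -0.03 0 0.02 0 0 0;-1 0 0 0 0 0 0'; python3 -m inch '-1 -0.03 0 0.02 0 0 0;-1 0 0 0 0 0 0'
```

```text
time_s: 9.1
ee_pos: [0.6201, 0.0723, 0.0627]
eef_rot: [3.138, -0.946, 1.685]
force: [-4.4, -1.2, 7.6]
grip_width: 0.0496
grip_force: 40.0
time_s: 9.35
ee_pos: [0.6201, 0.0723, 0.0627]
eef_rot: [3.136, -0.947, 1.686]
force: [-7.4, -2.8, 16.2]
grip_width: 0.0498
grip_force: 40.0
time_s: 9.6
ee_pos: [0.6202, 0.0723, 0.0626]
eef_rot: [3.135, -0.948, 1.688]
force: [-10.3, -4.1, 23.5]
grip_width: 0.0499
grip_force: 40.0
```

```bash
python3 -m inch '-1 0.05 0 -0.035 0 0 0;-1 0 0 0 0 0 0;0.6 0 0 0 0 0 0;0.6 0 0 0 0 0 0;0.6 0 0 0 0 0 0;0.6 0 0 0 0 0 0' 
python3 -m inch '0.8 0 0 -0.5 0 0 0;0.8 0.3 0 -0.8 0 0 0;0.8 0.3 0 -0.8 0 0 0;0.8 0.4 0 -0.9 0 0 0;0.8 0.4 0 -0.9 0 0 0;0.8 0.4 0 -0.9 0 0 0;0.8 0.4 0 -0.9 0 0 0;0.8 0 0 0 0 0 0'
python3 - <<'E'
from h import *
q=cur(); print(q[1],q[2].as_euler('xyz',degrees=True),q[0]['qpos'])
a=grab('top'); b=grab('side')
o=np.zeros((456,800,3),np.uint8); im=cv2.resize(a['img'][130:330,170:420],(500,400)); j=cv2.resize(b['img'][90:330,230:380],(285,456))
o[:400,:500]=im; o[:,505:790]=j; cv2.imwrite('pics/p4.png',o)
E
```

```text
time_s: 10.35
ee_pos: [0.6199, 0.0723, 0.0608]
eef_rot: [3.14, -0.945, 1.683]
force: [-0.3, 0.5, -0.4]
grip_width: 0.0753
grip_force: 0.0
time_s: 11.35
ee_pos: [0.6313, -0.0287, 0.2165]
eef_rot: [3.134, -0.943, 1.686]
force: [0.6, 0.8, -0.7]
grip_width: 0.0843
grip_force: 0.0
[ 0.63125079 -0.02870461  0.21646038] [179.550152   -54.05008076  96.58625895] [-0.41279105  0.72106933  1.133314    0.80537013  1.79322576 -0.55063977]
```

View pics/p4.png

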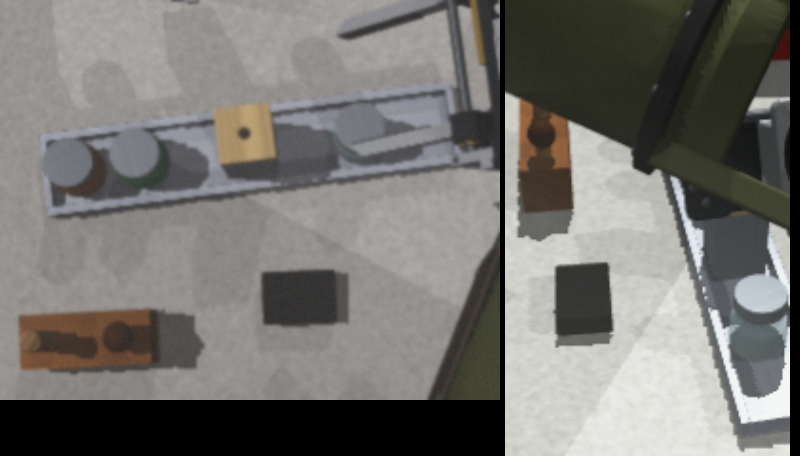

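The tin stands in the gap, hole at crop (244,132), and the jars, slab and poker are undisturbed. Next is the reamer, at crop (28,340).

```bash
python3 - <<'E'
from h import *
r=toolR(92.4,0)
a=rows([.50,.12,.26],r); a=rows([.4405,.2475,.21],r,*a)
E
```

```text
7 x shift [ 0.734 -0.564  0.286] turn [-0.026 -0.774  0.052] tcp goal [0.5    0.12   0.2412]
6 x shift [ 0.722 -0.301  0.278] turn [0. 0. 0.] tcp goal [0.4405 0.2475 0.1912]
```

```bash
python3 -m inch '0.3 0.734 -0.564 0.286 -0.026 -0.774 0.052;0.3 0.734 -0.564 0.286 -0.026 -0.774 0.052;0.3 0.734 -0.564 0.286 -0.026 -0.774 0.052;0.3 0.734 -0.564 0.286 -0.026 -0.774 0.052;0.3 0.734 -0.564 0.286 -0.026 -0.774 0.052;0.3 0.734 -0.564 0.286 -0.026 -0.774 0.052;0.3 0.734 -0.564 0.286 -0.026 -0.774 0.052'
python3 -m inch '0.3 0.722 -0.301 0.278 0 0 0;0.3 0.722 -0.301 0.278 0 0 0;0.3 0.722 -0.301 0.278 0 0 0;0.3 0.722 -0.301 0.278 0 0 0;0.3 0.722 -0.301 0.278 0 0 0;0.3 0.722 -0.301 0.278 0 0 0;0.3 0 0 0 0 0 0;0.3 0 0 0 0 0 0'
python3 - <<'E'
from h import *
q=cur(); print(q[1],q[2].as_euler('xyz',degrees=True),q[0]['qpos'])
r=toolR(92.4,0); rows([.4405,.2475,.092],r)
d=grab('wrist'); cv2.imwrite('pics/w5.png',d['img']); V=np.linalg.inv(d['view']); print(V[:3].round(4))
P=cloud(d).reshape(-1,3)
for lo,hi,n in((.105,.125,'reamer'),(.085,.1,'poker'),(.05,.06,'block')):
    m=P[(P[:,2]>lo)&(P[:,2]<hi)&(abs(P[:,0]-.44)<.04)&(P[:,1]<.33)&(P[:,1]>.13)]
    if len(m)>5: print(n,len(m),cv2.minAreaRect((m[:,:2]*1000).astype(np.float32)),np.median(m[:,2]))
E
```

```text
time_s: 12.32
ee_pos: [0.4992, 0.1208, 0.2412]
eef_rot: [3.14, 0.005, 1.613]
force: [0.5, 0.8, 0.0]
grip_width: 0.061
grip_force: 0.0
time_s: 13.32
ee_pos: [0.4406, 0.2472, 0.1913]
eef_rot: [3.142, 0.001, 1.613]
force: [0.2, -0.2, -0.5]
grip_width: 0.0612
grip_force: 0.0
[0.44062013 0.24718836 0.19132117] [1.79999245e+02 5.40681263e-02 9.24292091e+01] [ 4.39213177e-01  2.12918064e-01  1.66401543e+00 -9.18018035e-04
  1.26501184e+00  3.97091989e-01]
5 x shift [ 0.003 -0.001  0.787] turn [0.    0.001 0.001] tcp goal [0.4405 0.2475 0.0732]
[[ 0.9991  0.0416  0.0116  0.4374]
 [ 0.0432 -0.9558 -0.2908  0.3333]
 [-0.001   0.2911 -0.9567  0.3699]]
reamer 540 ((439.6841125488281, 249.30059814453125), (18.7879695892334, 18.90155029296875), 48.080970764160156) 0.11423510481597479
poker 604 ((440.180419921875, 212.4307403564453), (23.606029510498047, 92.6266860961914), 3.12622332572937) 0.0898238232012343
block 4567 ((441.08837890625, 213.5689697265625), (50.02144241333008, 120.56729888916016), 2.394834518432617) 0.054581885052764234
```

View pics/w5.png

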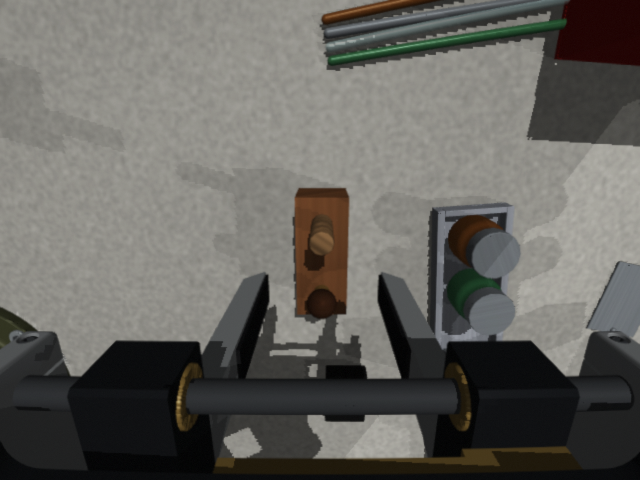

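The wrist view shows the reamer's top at (322,243), midway between the fingers, and the poker at (321,303). The 3D readings agree on (0.440, 0.2485), so I descend and grip.

```bash
python3 -m inch '0.3 0.01 0 0.77 0 0 0;0.3 0.01 0 0.77 0 0 0;0.3 0.01 0 0.77 0 0 0;0.3 0.01 0 0.77 0 0 0;0.3 0.01 0 0.77 0 0 0;0.3 0 0 0 0 0 0;0.3 0 0 0 0 0 0'
python3 -m inch '-1 0 0 0 0 0 0;-1 0 0 0 0 0 0;-1 0 0 0 0 0 0;-1 0 0 0 0 0 0;-1 0 0 0 0 0 0;-1 0 0 0 0 0 0;-1 0 0 0 0 0 0' 15
```

```text
time_s: 14.25
ee_pos: [0.4413, 0.2488, 0.0771]
eef_rot: [3.14, 0.0, 1.612]
force: [-0.3, -0.9, 0.1]
grip_width: 0.0609
grip_force: 0.0
time_s: 15.12
ee_pos: [0.4407, 0.249, 0.0762]
eef_rot: [3.141, 0.0, 1.613]
force: [-1.0, -0.1, 2.6]
grip_width: 0.0195
grip_force: 15.0
```

```bash
python3 -m inch '-1 0 0 -0.5 0 0 0;-1 0 0 -0.8 0 0 0;-1 0 0 -0.9 0 0 0;-1 0 0 -0.9 0 0 0;-1 0 0 -0.9 0 0 0;-1 0 0 -0.6 0 0 0;-1 0 0 0 0 0 0;-1 0 0 0 0 0 0'
python3 - <<'E'
from h import *
q=cur(); print(q[1],q[2].as_euler('xyz',degrees=True))
t=grab('top'); s=grab('side')
P=cloud(t); c=P[150:240,265:330].reshape(-1,3); c=c[(c[:,2]>.085)&(c[:,2]<.115)]; print('lid',len(c),cv2.minAreaRect((c[:,:2]*1000).astype(np.float32)),np.median(c[:,2]))
A=cv2.resize(t['img'][165:225,260:320],(400,400),interpolation=cv2.INTER_CUBIC); B=cv2.resize(s['img'][20:180,200:340],(400,457),interpolation=cv2.INTER_CUBIC)
o=np.zeros((457,800,3),np.uint8); o[:400,:400]=A; o[:,400:]=B; cv2.imwrite('pics/p6.png',o)
E
```

```text
time_s: 16.12
ee_pos: [0.4403, 0.2489, 0.2137]
eef_rot: [-3.142, 0.001, 1.612]
force: [0.4, 0.3, -0.6]
grip_width: 0.02
grip_force: 15.0
[0.44033557 0.24888498 0.21366037] [-1.79997558e+02  4.49182827e-02  9.23893805e+01]
lid 782 ((621.2507934570312, 63.14972686767578), (50.91091537475586, 49.94252014160156), 6.177892208099365) 0.09873084103597962
```

View pics/p6.png

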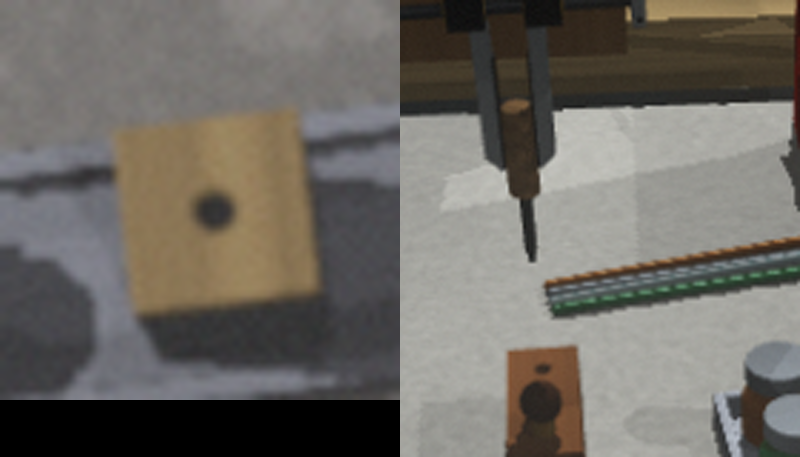

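The left crop shows the hole at (213,211), full-image (291.5,196.2). In the right crop the reamer hangs straight, with its handle top at (516,105) and tip at (531,260). I check these against predicted projections.

```bash
python3 - <<'E'
from h import *
def proj(d,p):
    V=np.array(d['view']); rv=cv2.Rodrigues(V[:3,:3])[0]
    return cv2.projectPoints(np.array(p,float).reshape(-1,3),rv,V[:3,3].copy(),np.array(d['intrinsics']),np.array([float(np.ravel(d['k1'])[0]),0,0,0]))[0].reshape(-1,2)
t=load('top'); s=load('side'); q=cur(); x,y,z=q[1]
print('side pred top,tip',proj(s,[[x,y,z+.039],[x,y,z-.071],[x,y+.003,z-.071]]),'seen',[240.6,56.8],[245.9,111])
h=world(t,[[291.5,196.2]],z=.098)[0]; print('hole',h)
print('side hole?',proj(s,[h]))
Q=cloud(s)[20:130,210:270].reshape(-1,3)
for a,b in((.145,.16),(.16,.175),(.175,.185),(.195,.21),(.235,.25)):
    m=Q[(Q[:,2]>a)&(Q[:,2]<b)&(abs(Q[:,0]-.44)<.03)&(abs(Q[:,1]-.25)<.04)]; print(a,b,len(m),m.mean(0) if len(m) else '')
for sd,g in(('rows',np.array([h[0],h[1]])),):
    r=toolR(92.4,0); rows([g[0],g[1],z+.0188],r)
E
```

```text
side pred top,tip [[241.11244828  55.88245157]
 [246.90848313 110.16390111]
 [246.95578424 109.30799918]] seen [240.6, 56.8] [245.9, 111]
hole [0.62198607 0.06297174 0.098     ]
side hole? [[353.62287732 187.4413885 ]]
0.145 0.16 26 [0.43892196 0.24614856 0.15308312]
0.16 0.175 32 [0.4388536  0.24618832 0.16731078]
0.175 0.185 23 [0.43884516 0.24682851 0.18056665]
0.195 0.21 84 [0.43870917 0.24108197 0.20253398]
0.235 0.25 214 [0.43868474 0.24127797 0.24241483]
9 x shift [-0.716  0.643  0.   ] turn [-0.     0.001 -0.   ] tcp goal [0.622  0.063  0.2134]
```

```bash
python3 -m inch '-1 -0.716 0.639 0 0 0 0;-1 -0.716 0.639 0 0 0 0;-1 -0.716 0.639 0 0 0 0;-1 -0.716 0.639 0 0 0 0;-1 -0.716 0.639 0 0 0 0;-1 -0.716 0.639 0 0 0 0;-1 -0.716 0.639 0 0 0 0;-1 -0.716 0.639 0 0 0 0;-1 -0.716 0.639 0 0 0 0'
python3 -m inch '-1 0 0 0 0 0 0;-1 0 0 0 0 0 0'
python3 - <<'E'
from h import *
q=cur(); print(q[1],q[2].as_euler('xyz',degrees=True))
rows([.621,.0635,q[1][2]+.0188],toolR(92.4,0))
w=grab('wrist'); s=grab('side'); t=grab('top')
for d,n in((w,'w'),(s,'s'),(t,'t')):
    P=cloud(d).reshape(-1,3); P=P[np.isfinite(P).all(1)]
    m=P[(abs(P[:,2]-.098)<.006)&(abs(P[:,0]-.621)<.035)&(abs(P[:,1]-.063)<.035)]
    if len(m)>20: print(n,'lid',len(m),cv2.minAreaRect((m[:,:2]*1000).astype(np.float32)),np.median(m[:,2]))
    for a,b in((.15,.185),(.2,.25)):
        m=P[(P[:,2]>a)&(P[:,2]<b)&(abs(P[:,0]-.621)<.013)&(abs(P[:,1]-.063)<.02)]
        if len(m): print(n,a,len(m),m.mean(0).round(4),m[:,:2].min(0).round(4),m[:,:2].max(0).round(4))
A=cv2.resize(w['img'][130:330,220:420],(400,400),interpolation=cv2.INTER_CUBIC); B=cv2.resize(s['img'][60:260,270:445],(400,457),interpolation=cv2.INTER_CUBIC)
o=np.zeros((457,800,3),np.uint8); o[:400,:400]=A; o[:,400:]=B; cv2.imwrite('pics/p7.png',o)
E
```

```text
time_s: 17.35
ee_pos: [0.6215, 0.0623, 0.2135]
eef_rot: [-3.141, 0.0, 1.613]
force: [-0.4, 0.0, -0.3]
grip_width: 0.0197
grip_force: 15.0
time_s: 17.6
ee_pos: [0.6206, 0.0636, 0.2138]
eef_rot: [-3.141, 0.0, 1.613]
force: [0.2, 0.2, -0.1]
grip_width: 0.0197
grip_force: 15.0
[0.62055249 0.06355441 0.21380199] [-1.79974654e+02  2.09082474e-02  9.24018480e+01]
1 x shift [-0.002  0.015 -0.   ] turn [-0.003  0.002  0.   ] tcp goal [0.621  0.0635 0.2138]
w lid 2903 ((621.2534790039062, 63.30193328857422), (49.23038101196289, 50.381752014160156), 6.5702996253967285) 0.09748985033718338
w 0.15 146 [0.621  0.0663 0.1647] [0.6172 0.0633] [0.6252 0.0676]
w 0.2 2021 [0.621  0.0715 0.2299] [0.608  0.0565] [0.634  0.0755]
s lid 633 ((618.8225708007812, 62.730857849121094), (50.71848678588867, 56.274349212646484), 5.5785136222839355) 0.09698449064041559
s 0.15 87 [0.618  0.0613 0.1676] [0.6144 0.0576] [0.6223 0.0644]
s 0.2 432 [0.6202 0.056  0.227 ] [0.608 0.051] [0.6339 0.0732]
```

View pics/p7.png

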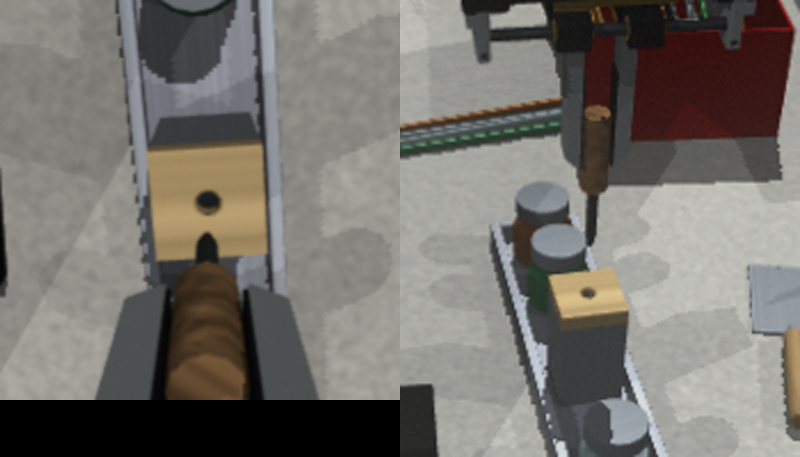

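Both views show the hole clearly: wrist crop (208,201), full-image (324,230.5), and side crop (588,293), full-image (352.2,188.2). The rod tip is nearly above it. I compare rod and hole within each camera.

```bash
python3 - <<'E'
from h import *
w=load('wrist'); s=load('side')
print('wrist hole',world(w,[[324-.25,230.5-.25]],z=.0975),'rod x .6210 y',.0663-.003)
print('side hole',world(s,[[352.2-.3,188.2-.3]],z=.0975),'rod .618,',.0613+.0035)
E
```

```text
wrist hole [[0.62134809 0.06466797 0.0975    ]] rod x .6210 y 0.0633
side hole [[0.61901741 0.0625671  0.0975    ]] rod .618, 0.0648
```

The offsets average to under 1 mm. I descend carefully.

```bash
python3 -m inch '-1 0 0.015 0.6 0 0 0;-1 0 0 0.7 0 0 0;-1 0 0 0.2 0 0 0;-1 0 0 0.1 0 0 0;-1 0 0 0 0 0 0'
python3 -m inch '-1 0 0 0.1 0 0 0;-1 0 0 0.1 0 0 0;-1 0 0 0.1 0 0 0;-1 0 0 0 0 0 0'
```

```text
time_s: 18.38
ee_pos: [0.6217, 0.0631, 0.1667]
eef_rot: [3.14, 0.0, 1.613]
force: [0.5, -0.9, -0.5]
grip_width: 0.0194
grip_force: 15.0
time_s: 18.88
ee_pos: [0.6214, 0.0631, 0.1571]
eef_rot: [3.141, 0.0, 1.613]
force: [-0.9, -0.1, -1.1]
grip_width: 0.0198
grip_force: 15.0
```

Tip is about 12 mm inside with no force.

```bash
python3 -m inch '-1 0 0 0.2 0 0 0;-1 0 0 0.2 0 0 0;-1 0 0 0.2 0 0 0;-1 0 0 0 0 0 0'
python3 -m inch '-1 0 0 0.2 0 0 0;-1 0 0 0.2 0 0 0;-1 0 0 0.1 0 0 0;-1 0 0 0 0 0 0'
python3 -m inch '-1 0 0 0.06 0 0 0;-1 0 0 0 0 0 0'
```

```text
time_s: 19.38
ee_pos: [0.6213, 0.063, 0.1387]
eef_rot: [-3.141, 0.001, 1.612]
force: [-0.3, 0.3, -0.8]
grip_width: 0.0198
grip_force: 15.0
time_s: 19.88
ee_pos: [0.6215, 0.063, 0.1241]
eef_rot: [3.141, 0.001, 1.613]
force: [-0.6, 0.8, -0.9]
grip_width: 0.0199
grip_force: 15.0
time_s: 20.12
ee_pos: [0.6216, 0.063, 0.1225]
eef_rot: [3.141, 0.001, 1.613]
force: [0.2, -0.6, -0.9]
grip_width: 0.0196
grip_force: 15.0
```

```bash
for i in 1; do python3 -m inch '-1 0 0 0.06 0 0 0;-1 0 0 0 0 0 0'; done
python3 -m inch '-1 0 0 0.04 0 0 0;-1 0 0 0 0 0 0'
python3 -m inch '-1 0 0 0.03 0 0 0;-1 0 0 0 0 0 0'
```

```text
time_s: 20.38
ee_pos: [0.6215, 0.063, 0.1206]
eef_rot: [3.141, 0.001, 1.613]
force: [0.1, -0.0, 0.8]
grip_width: 0.0198
grip_force: 15.0
time_s: 20.62
ee_pos: [0.6215, 0.063, 0.1195]
eef_rot: [3.141, 0.001, 1.613]
force: [0.1, 0.5, 0.0]
grip_width: 0.0194
grip_force: 15.0
time_s: 20.88
ee_pos: [0.6217, 0.0631, 0.1192]
eef_rot: [3.14, 0.001, 1.613]
force: [-2.0, 0.4, 5.0]
grip_width: 0.0194
grip_force: 15.0
```

The handle is seated at the predicted height. I release and retreat straight up.

```bash
python3 -m inch '-1 0 0 -0.02 0 0 0;-0.3 0 0 0 0 0 0;-0.3 0 0 0 0 0 0;0.2 0 0 0 0 0 0;0.2 0 0 0 0 0 0;0.2 0 0 -0.2 0 0 0;0.2 0 0 -0.6 0 0 0;0.2 0 0 -0.9 0 0 0;0.2 0 0 -0.9 0 0 0;0.2 0 0 -0.9 0 0 0'
python3 -m inch '0.2 0.9 0 -0.3 0 0 0;0.2 0.9 0 0 0 0 0;0.2 0.9 0 0 0 0 0;0.2 0.9 0 0 0 0 0;0.2 0.5 0 0 0 0 0;0.2 0 0 0 0 0 0;0.2 0 0 0 0 0 0;0.2 0 0 0 0 0 0'
python3 - <<'E'
from h import *
s=grab('side'); t=grab('top')
Q=cloud(s).reshape(-1,3); m=Q[(abs(Q[:,0]-.62)<.02)&(abs(Q[:,1]-.06)<.02)&(Q[:,2]>.14)]; print('handle top z',np.percentile(m[:,2],97))
A=cv2.resize(t['img'][130:330,170:420],(400,320)); B=cv2.resize(s['img'][60:330,225:445],(400,491),interpolation=cv2.INTER_CUBIC)
o=np.zeros((491,800,3),np.uint8); o[:320,:400]=A; o[:,400:]=B; cv2.imwrite('pics/p8.png',o)
E
```

```text
time_s: 22.12
ee_pos: [0.6216, 0.0631, 0.2267]
eef_rot: [3.14, 0.0, 1.613]
force: [-0.9, -0.3, 0.9]
grip_width: 0.056
grip_force: 0.0
time_s: 23.12
ee_pos: [0.6165, 0.1851, 0.2334]
eef_rot: [3.141, 0.001, 1.612]
force: [0.2, 0.3, -0.4]
grip_width: 0.0565
grip_force: 0.0
handle top z 0.15863392988982564
```

View pics/p8.png

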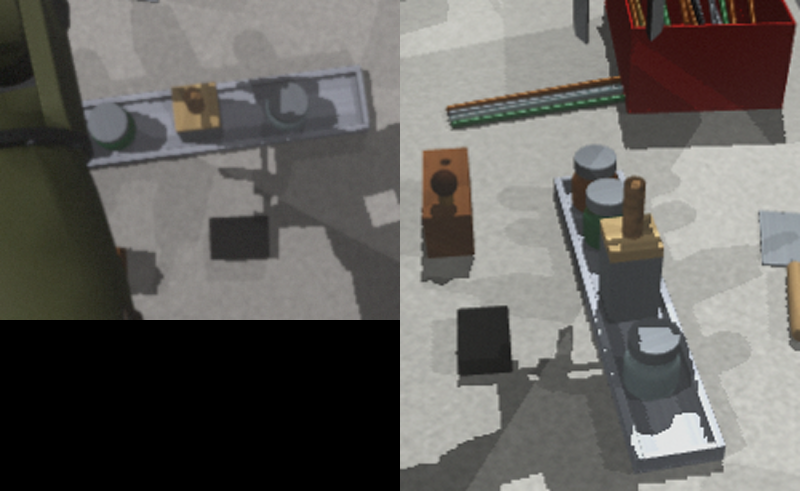

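The reamer stands upright on the tin's lid, its handle from (633,182) to (633,235) in the right crop. The handle top reads 0.158 m, as expected for a handle seated on the lid. The jars, slab and poker are in place, so I hand in.

```bash
python3 -c "
from station import ticket
print(ticket.hand_in())"
```

```text
the job is handed in; nothing more can be done
None
```

The job is handed in at about 23 s of the 61 s allowed: the tin stands upright in the gap between jar_a and jar_b, and the reamer is through its lid with the handle resting on it. Both are released and nothing else appears disturbed in the last pictures; no verdict came back.

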